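Switch on the kiln control box with its key

TASK

Take the kiln key, the one with the wide winged bow, out of the wooden key rack, push it fully home into the key switch on the sloped face of the grey control box, then turn it clockwise from off as far as it goes to on, and leave it in the switch. Leave the other key in the rack and do not knock the jar or the small pot about.

Things in the scene. Friction and masses are not known exactly. Their poses are not given: they have to be found in the camera images.
- wing_key_bow (a point): centre of the bow of the kiln key (103 mm long, 90 g), upright in either rack pocket, blade down. Axes: z along the key, blade to bow; y its width; x its thickness. Black bow 64 wide (y), 12 thick (x), 52 mm tall, flat faces: solid middle web 26 mm wide, an open window each side. Under it a shoulder 34 x 12 x 6 mm (y, x, z), then the blade. Half a turn about z makes no difference.
- wing_key_tip (a point): centre of the tip of the kiln key's steel blade, 77 mm below the bow's centre; same axes. The blade is flat, 24 mm wide (y), 6 mm thick (x), 45 mm long, its last 5 mm stepped down to 22.5 x 5 mm.
- plain_key_bow (a point): centre of the bow of the other key, in the other pocket: like the kiln key, but with a plain solid bow 32 mm wide, 12 mm thick, 52 mm tall. It stays in the rack.
- key_rack: fixed wooden block 70 x 180 x 62 mm (x, y, z), origin at the centre of its underside. Two upright pockets 9.5 x 28 mm (x, y), 52 mm deep, 40 mm either side of the middle along y. Each key stands with its shoulder on the top face, its width along the rack's y, its bow's centre 32 mm above the top face.
- control_box: fixed grey kiln control box, 130 x 160 mm (x, y), origin at the centre of its underside. Its top face slopes down to its front (-x) at 20 degrees, from 99 mm high at the back to 51 mm. A low lamp and a blank plate on the face are under 6 mm high.
- lock: fixed key switch in the middle of the sloped face. Origin at the centre of the flat end of its round steel barrel (45 mm across); z along the barrel, square out of the face; x up the slope. A bezel 67 mm across stands 1 mm proud round it. The keyway is a slot through the barrel's centre, 26 x 8 mm, 48 mm deep. The key has about 5 degrees of play in it and is not locked in.
- lock_off (a point): the white dot on the face that marks off, 43 mm from the barrel's centre, 60 degrees anticlockwise of the on bar, axes as the lock's. The worn barrel stays where it was left: its slot starts anywhere from 26 degrees anticlockwise to 31 degrees clockwise of this direction. That angle is not reported: see it, or feel for it with the key (light pushes of 5 N do not turn the barrel).
- lock_on (a point): the white bar on the face that marks on, 46 mm from the barrel's centre along the lock's x: the slot lies along x when on. From off the barrel turns clockwise (seen from outside) to on, against about 0.15 N m of friction; a stop lies 2 degrees beyond on, another 32 degrees anticlockwise of off.
- lock_home (a point): point on the lock's axis, 32 mm out from the barrel's end, where the centre of the key's bow comes when the key is fully home (shoulder on the barrel's end); axes as the lock's.
- jar_center (a point): centre of a screw-lid jar, 58 mm across, 75 mm tall, a bystander standing loose on the table
- pot_center (a point): centre of a small clay pot, 68 mm across, 42 mm tall, a bystander standing loose on the table

How it is judged (in metres and radians):
On the way, in this order (a step that is already met when the one before it is completed fails the run):
1. the kiln key is fully home in the switch, not yet turned towards on (distance between wing_key_bow and lock_home below 0.008 m and angle between the z axis of wing_key_bow and the z axis of lock, either way round below 0.12 rad and angle between the y axis of wing_key_bow and the x axis of lock, either way round above 0.3 rad), for 0.2 s.
2. the key, still home, has been turned to on (distance between wing_key_bow and lock_home below 0.008 m and angle between the z axis of wing_key_bow and the z axis of lock, either way round below 0.12 rad and angle between the y axis of wing_key_bow and the x axis of lock, either way round below 0.2 rad), for 0.2 s.
At the end, for the whole second after the job is handed in: The kiln key stands in the switch: its bow's centre within 8 mm of the home point, its axis within 0.12 rad of the lock's, its width within 0.2 rad of the on direction (the lock's x). The other key is within 20 mm of its start in the rack; the jar and the pot are within 40 mm of theirs (all of step 2 and distance of plain_key_bow from where it was at the start of the episode below 0.02 m and distance of each of jar_center, pot_center from where it was at the start of the episode below 0.04 m); the robot touches nothing.
It fails at once if the other key is taken out of the rack or shifted by over 20 mm (distance of plain_key_bow from where it was at the start of the episode above 0.02 m).
It fails at once if the jar or the pot is knocked over or shifted by over 40 mm (distance of any of jar_center, pot_center from where it was at the start of the episode above 0.04 m or angle between any of jar_center, pot_center's own z axis and vertical above 0.5 rad).
It also fails if it takes over 72 s, if anything falls off the work surface, if the arm or the gripper's body presses on something with over 40 N, if the wrist force passes 120 N, or if a joint passes its speed limit or range.

ROBOT

A 6-joint arm with a two-finger parallel gripper is mounted at the origin on a cart in front of the work surface, level with it; the furniture and walls round the work are solid. World frame = base frame: x ahead of the robot, y to its left, z up, the work surface at z = 0. Lengths are in mm, angles in rad, forces in N, time in s.
With the tool pointing down it reaches from about 325 to 900 mm from the base axis. Payload 6.1 kg.
Tool frame: the origin (TCP) lies midway between the tips of the shut fingers; the grasp point (between the pads) lies 19 mm behind it; z points along the fingers, y is the line along which they close (so a half turn about z gives the same grasp; the last joint's range is limited). The gripper opens to 87 mm and grips with 3 to 60 N. Pads are 19 mm wide; open, the fingers measure 117 mm over their backs; the gripper's body (75 mm by 190 mm) begins 51 mm behind the grasp point.
Start: joints at [-1.414, 0.22, 1.526, -0, 1.395, -0.126], TCP at [174.396, -600.168, 222.538] pointing down, gripper open.
Joint ranges: [-2.98, 2.98], [-0.91, 2.08], [0.09, 2.57], [-1.24, 4.39], [0.2, 2.65], [-2.68, 2.68]. Speed limits (rad/s): [2.57, 2.57, 3.01, 3.14, 3.14, 3.14].

INTERFACE

Orientations are given as a 3x3 rotation matrix whose columns are the frame's x, y, z axes.
In Python, from plant import sensors, imaging, job gives the robot as it stands.
- The arm moves only by the tool apply_moves, never from a script. Its argument "moves" is a list of rows, each an object of numbers: "ax", "ay", "az": the turn, a rotation vector about the tool's x, y, z in rad; "dx", "dy", "dz": the shift along the tool's x, y, z in mm; "gripper": the closure, from 0 (fully open) to 1 (shut). In form: [{"ax": .., "ay": .., "az": .., "dx": .., "dy": .., "dz": .., "gripper": ..}, ...]. A call has 1 to 20 rows; each row shifts and turns the commanded pose from where the row before left it, along the tool's axes as they then stand; what a row does not reach is not made up. A row lasts 1/10 s, in which the tool goes at most 50 mm and 8.59 degrees, less where a joint would pass 70% of its speed; a pose out of reach is approached as far as the arm can. A call is refused whole if a number of a shift passes 50 or a number of a turn 0.15, either way. A call with a gripper value outside its range is refused whole. The fingers move at their own pace and stop on an object; "force" is the grip in N (left out, the last holds). Time passes only in rows, so rows that do not move let the fingers close. It gives the time, the measured TCP pose, the force, the opening and the grip force at its end, in the units of the state.
- sensors.state(): the state, without advancing time (a new reading comes with each control period).
- imaging.grab_frame(name): name is "side" or "top"; returns a dict with "img" (384x512x3 uint8, red, green, blue), "vfov" (degrees; the focal length in pixels is half the picture's height over the tangent of half this angle, whatever the lens; pixels are square), "cx", "cy" (the principal point, pixels), "dist" ([k1, k2, p1, p2, k3] as OpenCV has them; the pictures are not rectified), "world_from_camera" (4x4, takes a point from camera to world coordinates). Camera axes: x right, y down, z forward; pixel columns grow to the right and rows downward; lengths in mm; the calibration is good to about 2 mm. A picture is of the moment at which its call begins. There is no depth.
- job.job_done(): hands the job in; it is judged then, once.
The state is a dict: "time": time; "joint_pos": joint angles; "joint_velocities": joint speeds; "joint_efforts": joint torques, N m; "ee_pos": TCP position; "ee_rot": TCP orientation; "force": force on the tool from outside, world axes, zero at the start; "torque": the same for the moment, N m; "gripper_width": opening from 0.0 (shut) to 1.0 (fully open); "grasp_force": force on a finger pad.
Only numpy, scipy, OpenCV 4.12 (cv2) and the standard library are available. Lean on these libraries where they do the work, as an engineer would, in place of code of your own. Each camera call takes 0.05 s, during which the arm holds its last target. There are 200 camera calls.

## Working session

There is one attempt and no reset: what is moved stays moved. The work goes in short steps, Python scripts to look and compute and a tool call to move; the robot and the scene stay as the last step left them, time stands still between calls to the robot, and variables do not carry over. Pictures are saved under pics/ and viewed, at most 10 in all, crops included, and the job is handed in when it is done.

Besides the shell and the picture viewer there is one more tool, called in YAML: its name, and indented under it one key for each argument. apply_moves: Moves the arm, as the interface text tells. Its arguments: {"type":"object","properties":{"moves":{"type":"array"},"force":{"type":"number"}},"required":["moves"]}

```bash
mkdir -p pics; python3 - <<'E'
from plant import sensors, imaging
import cv2, numpy as np
for n in("side","top"):
    f=imaging.grab_frame(n); cv2.imwrite(f"pics/{n}0.png",cv2.resize(f["img"][:,:,::-1],(768,576),interpolation=cv2.INTER_CUBIC))
    print(n,f["vfov"],f["cx"],f["cy"],f["dist"]);print(np.round(f["world_from_camera"],3))
    np.save(f"{n}0.npy",f["img"])
print(sensors.state())
E
```

```text
side 42.80540874461254 252.82621017157888 189.5749755291445 [-0.20019534  0.          0.          0.          0.        ]
[[ 9.67000e-01 -1.46000e-01  2.07000e-01  3.37789e+02]
 [-2.53000e-01 -5.77000e-01  7.77000e-01 -9.43482e+02]
 [ 6.00000e-03 -8.04000e-01 -5.95000e-01  8.69891e+02]
 [ 0.00000e+00  0.00000e+00  0.00000e+00  1.00000e+00]]
top 54.78261475071862 259.98253915853445 190.3864320568253 [0.02969072 0.         0.         0.         0.        ]
[[ 0.000000e+00 -9.810000e-01  1.920000e-01  4.300620e+02]
 [-1.000000e+00 -0.000000e+00 -1.000000e-03  1.033310e+02]
 [ 1.000000e-03 -1.920000e-01 -9.810000e-01  1.021262e+03]
 [ 0.000000e+00  0.000000e+00  0.000000e+00  1.000000e+00]]
{'time': 0.1, 'joint_pos': array([-1.41410266e+00,  2.21124124e-01,  1.52748534e+00,  1.86483111e-05,
        1.39469156e+00, -1.26102744e-01]), 'joint_velocities': array([ 2.61410313e-04, -1.43125329e-03, -4.65069637e-03, -1.93512919e-03,
       -4.14878048e-05, -1.50117655e-03]), 'joint_efforts': array([ 9.92017012e-04, -4.95948279e+01, -3.88518548e+01,  7.02229142e-02,
        5.15574531e-02, -5.03574688e-05]), 'ee_pos': array([ 174.31595348, -599.62904338,  221.56699005]), 'ee_rot': array([[ 9.60279822e-01,  2.79038709e-01, -2.48462366e-04],
       [ 2.79038723e-01, -9.60278363e-01,  1.69030936e-03],
       [ 2.33068708e-04, -1.69250059e-03, -9.99998541e-01]]), 'force': array([ 0.27341114, -0.9819525 , -1.18346599]), 'torque': array([0.04386729, 0.00560656, 0.01959142]), 'grasp_force': 0.0, 'gripper_width': 0.9973440130139001}
```

View pics/side0.png

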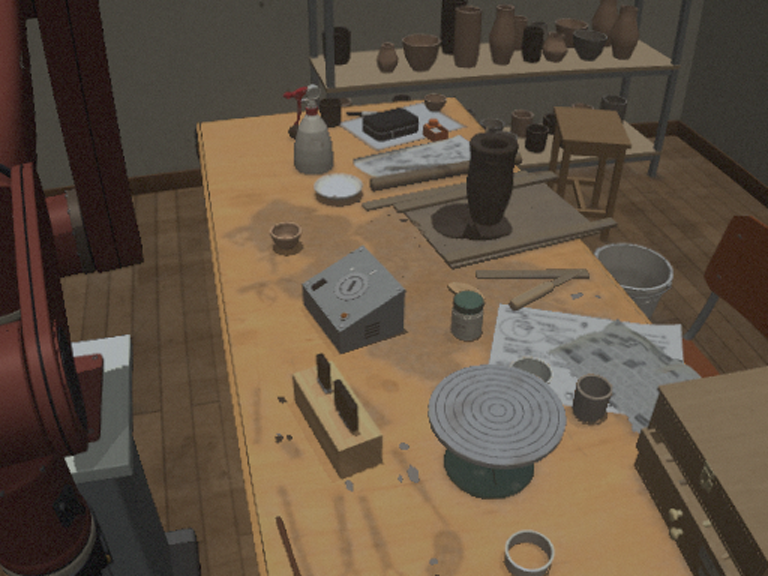

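View pics/top0.png

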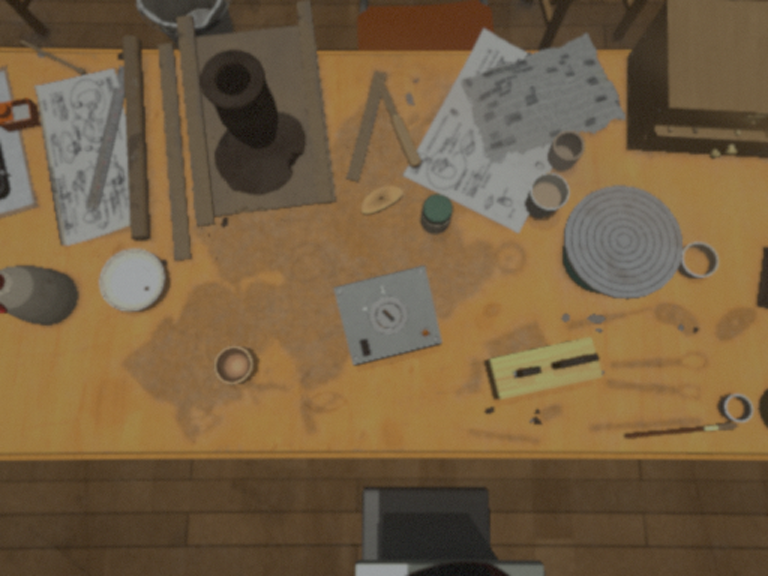

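Top view (shown at 1.5x): rack around (545,368), with the wide kiln key at (575,361) and the plain key at (528,371). The lock is at (388,315), the jar at (437,210) and the pot probably at (235,365). I'll enlarge crops of the lock and rack from both cameras.

```bash
python3 - <<'E'
import cv2, numpy as np
def tile(n,u,v,w=80,h=60,s=5):
    im=np.load(f"{n}0.npy")[v:v+h,u:u+w,::-1]
    t=cv2.resize(im,(w*s,h*s),interpolation=cv2.INTER_CUBIC)
    t=cv2.convertScaleAbs(t,alpha=1.4)
    for k in range(0,w,10): cv2.putText(t,str(u+k),(k*s,8),0,.3,(0,0,255),1); cv2.line(t,(k*s,10),(k*s,14),(0,0,255),1)
    for k in range(10,h,10): cv2.putText(t,str(v+k),(0,k*s+4),0,.3,(0,0,255),1); cv2.line(t,(20,k*s),(24,k*s),(0,0,255),1)
    return t
a=np.vstack([np.hstack([tile("top",218,175,80,70),tile("top",324,220,80,70)])[:,:], np.hstack([tile("side",196,160,80,50),tile("side",190,230,80,50)])])
print(a.shape); cv2.imwrite("pics/tiles.png",a)
E
```

```text
(600, 800, 3)
```

View pics/tiles.png

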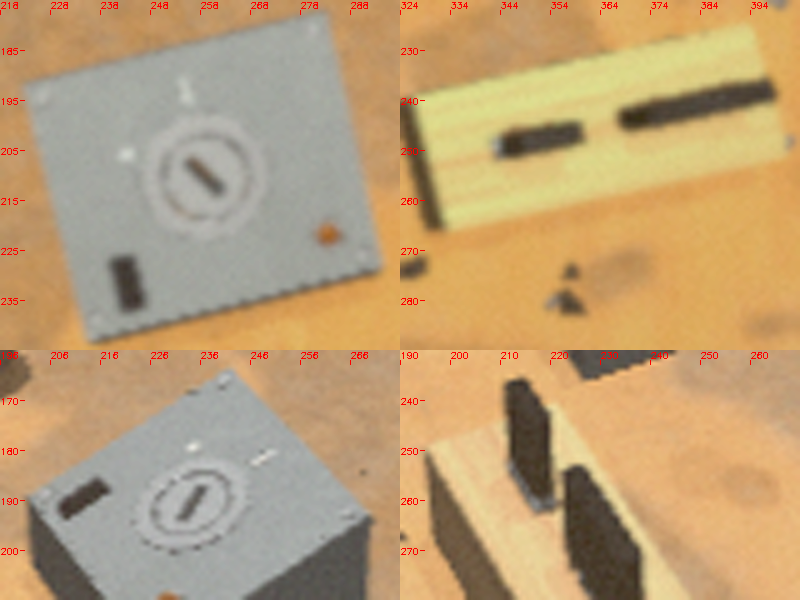

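```bash
cat > h.py <<'E'
import cv2, numpy as np
from scipy.optimize import least_squares
from scipy.spatial.transform import Rotation as R
from plant import sensors, imaging
def cam(n):
    f=imaging.grab_frame(n); F=192/np.tan(np.radians(f["vfov"])/2)
    K=np.array([[F,0,f["cx"]],[0,F,f["cy"]],[0,0,1]]); M=np.linalg.inv(np.array(f["world_from_camera"],float))
    return dict(K=K,d=np.array(f["dist"],float),M=M,img=f["img"])
def proj(c,P):
    P=np.atleast_2d(np.asarray(P,float))
    return cv2.projectPoints(P,cv2.Rodrigues(c["M"][:3,:3])[0],c["M"][:3,3],c["K"],c["d"])[0][:,0]
def ray(c,uv):
    p=cv2.undistortPoints(np.array([[uv]],float),c["K"],c["d"])[0,0]
    W=np.linalg.inv(c["M"]); return W[:3,3],W[:3,:3]@np.array([p[0],p[1],1])
def atz(c,uv,z):
    o,d=ray(c,uv); return o+d*(z-o[2])/d[2]
def tf(p,P): return R.from_euler("z",p[2]).apply(P)+[p[0],p[1],0]
E
cat > fit.py <<'E'
from h import *
ct,cs=cam("top"),cam("side")
s=np.sin(np.radians(20)); c=np.cos(np.radians(20))
RL=np.array([[c,0,-s],[0,1,0],[s,0,c]])
def L(a,r=46,z=0): return np.array([0,0,75])+RL@np.array([r*np.cos(a),r*np.sin(a),z])
box=np.array([[65,80,99],[65,-80,99],[-65,-80,51.7],[-65,80,51.7],L(0,0),L(0,46,0),L(np.pi/3,43,0)])
bt=np.array([(223.4,191.4),(283,177.6),(294.2,229),(236.4,243),(259,210),(255.2,193),(243.4,206)])-.4
bsi=[0,1,3,4,5,6]
bs=np.array([(242,164),(270.2,193.4),(201.6,190),(234.2,190.6),(248.4,181.6),(234.6,179.4)])-.4
def rb(p): q=tf(p,box); return np.r_[(proj(ct,q)-bt).ravel(),(proj(cs,q[bsi])-bs).ravel()]
b=least_squares(rb,[430,100,.2],loss="soft_l1"); print("box",b.x,np.degrees(b.x[2]));print(np.round(rb(b.x).reshape(-1,2),1))
bt1=least_squares(lambda p:rb(p)[:14],b.x).x; bs1=least_squares(lambda p:rb(p)[14:],b.x).x; print("top only",bt1,"side only",bs1)
# slot angle
lw=lambda a,r:tf(b.x,L(a,r))
for cm,e in((ct,((188,157),(222,194))),(cs,((181,170),(204,137)))):
    o=np.array((218,175) if cm is ct else (196,160)); dd=np.subtract(e[1],e[0]); 
    A=np.linspace(0,np.pi,181); q=[proj(cm,np.array([lw(a,12),lw(a,-12)])) for a in A]
    ang=[abs(np.cross(k[0]-k[1],dd)/np.linalg.norm(k[0]-k[1])/np.linalg.norm(dd)) for k in q]
    print("slot deg from x", np.degrees(A[np.argmin(ang)]))
rk=np.array([[35,90,62],[-35,90,62],[35,-90,62],[-35,-90,62]])
rt=np.array([(326.6,239.6),(332.6,265.8),(395,225.4),(401.6,251.4)])-.4
rr=lambda p:(proj(ct,tf(p,rk))-rt).ravel()
r=least_squares(rr,[330,-110,.2]); print("rack",r.x,np.round(rr(r.x),1))
print("wing",tf(r.x,[0,-40,94]),"plain",tf(r.x,[0,40,94]))
print("wing px top",proj(ct,tf(r.x,[[0,-40-32,120],[0,-40+32,120]])).round(1),"side",proj(cs,tf(r.x,[[0,-72,120],[0,-8,120],[0,24,120]])).round(1))
print("jar",atz(ct,(437/1.5,210/1.5),75),"pot",atz(ct,(235/1.5,365/1.5),42))
E
python3 fit.py
```

```text
box [5.64030654e+02 1.04575762e+02 2.37535318e-01] 13.609771183260452
[[-0.5  0.3]
 [ 1.  -0.3]
 [ 1.  -0.5]
 [-0.9  0. ]
 [ 0.6  0.4]
 [ 0.4  0.3]
 [ 0.2 -0.2]
 [ 0.1 -1.2]
 [-0.3 -1. ]
 [-0.4 -1.4]
 [ 0.1 -0.1]
 [-0.  -0.1]
 [ 0.2 -0.1]]
top only [5.64074905e+02 1.05223188e+02 2.38047134e-01] side only [5.63617071e+02 1.01555547e+02 2.43656390e-01]
slot deg from x 29.000000000000004
slot deg from x 29.999999999999996
rack [ 4.75890006e+02 -1.62424676e+02  2.01561252e-01] [-0.2 -0.7  0.4  0.4 -0.6 -0.4  0.3  0.6]
wing [ 483.89797459 -201.61488409   94.        ] plain [ 467.88203711 -123.23446723   94.        ]
wing px top [[399.3 237.9]
 [373.5 243.2]] side [[235.3 270.4]
 [223.2 251.5]
 [217.5 242.6]]
jar [752.77807269  18.82363159  75.        ] pot [480.97674944 372.29405065  42.        ]fit.py:18: DeprecationWarning: Arrays of 2-dimensional vectors are deprecated. Use arrays of 3-dimensional vectors instead. (deprecated in NumPy 2.0)
  ang=[abs(np.cross(k[0]-k[1],dd)/np.linalg.norm(k[0]-k[1])/np.linalg.norm(dd)) for k in q]
```

The fit agrees with both pictures: box yaw is 13.6° and the slot lies about 29.5° from on. The kiln key bow is near (484,-202,94). Next I turn the tool and go above the key.

apply_moves:
  moves:
    - {"az": -0.149}
    - {"az": -0.149}
    - {"az": -0.149}
    - {"az": -0.149}
    - {"az": -0.149}
    - {"az": -0.149}
    - {"az": -0.149}
    - {"az": -0.149}
    - {"az": -0.149}
    - {"az": -0.149}
    - {}
    - {}

```text
validation failed for argument at $.mo...
```

apply_moves:
  moves:
    - {"dx": 23.4,"dy": 27.4}
    - {"dx": 23.4,"dy": 27.4}
    - {"dx": 23.4,"dy": 27.4}
    - {"dx": 23.4,"dy": 27.4}
    - {"dx": 23.4,"dy": 27.4}
    - {"dx": 23.4,"dy": 27.4}
    - {"dx": 23.4,"dy": 27.4}
    - {"dx": 23.4,"dy": 27.4}
    - {"dx": 23.4,"dy": 27.4}
    - {"dx": 23.4,"dy": 27.4}
    - {"dx": 23.4,"dy": 27.4}
    - {"dx": 23.4,"dy": 27.4}
    - {"dx": 23.4,"dy": 27.4}
    - {"dx": 23.4,"dy": 27.4}
    - {}
    - {}

```text
validation failed for argument at $.mo...
```

```bash
cat >> h.py <<'E'
def delta(p,Rm):
    s=sensors.state(); A=np.array(s["ee_rot"]); t=np.array(s["ee_pos"])
    print("t",round(s["time"],2),"pos",t.round(1),"j",np.round(s["joint_pos"],2),"F",np.round(s["force"],1),"T",np.round(s["torque"],2),"w",round(s["gripper_width"]*87,1),"g",round(s["grasp_force"],1))
    print("shift(tool)",(A.T@(np.array(p)-t)).round(2),"turn",R.from_matrix(A.T@Rm).as_rotvec().round(4))
def rot(y,z):
    y,z=np.array(y,float),np.array(z,float); z/=np.linalg.norm(z); y-=z*(y@z); y/=np.linalg.norm(y)
    return np.c_[np.cross(y,z),y,z]
E
python3 - <<'E'
from h import *
a=.2016
delta([483.9,-201.6,78],rot([np.cos(a),np.sin(a),0],[0,0,-1]))
c=cam("side"); u=proj(c,[484,-202,110])[0]; print(u)
u0,v0=int(u[0])-50,int(u[1])-45
cv2.imwrite("pics/close1.png",cv2.resize(c["img"][v0:v0+75,u0:u0+100,::-1],(800,600),interpolation=cv2.INTER_CUBIC)); print(u0,v0)
E
```

```text
t 0.2 pos [ 174.3 -599.8  221.9] j [-1.41  0.22  1.53 -0.    1.39 -0.13] F [ 1.1  0.3 -0.7] T [ 0.02 -0.01 -0.01] w 87.3 g 0.0
shift(tool) [ 408.37 -295.82  144.26] turn [-9.0000e-04 -1.0000e-03 -1.4896e+00]
[229.30610459 264.11615519]
179 219
```

View pics/close1.png

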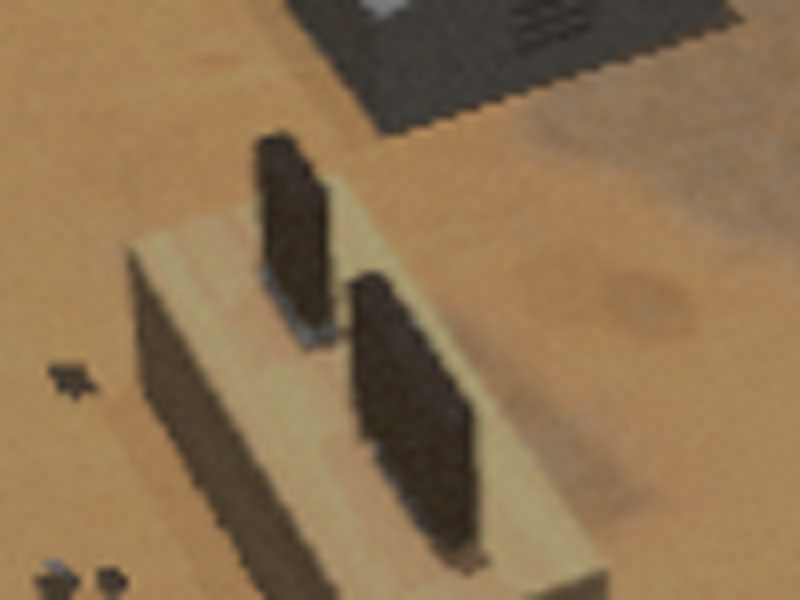

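The close-up shows the wide kiln key in the near pocket and the plain one behind it, both upright. The kiln key's top edge runs from about (225,253) to (237,271) native. The moves were refused, probably because each row needs every number, so I'll send full rows.

apply_moves:
  moves:
    - {"ax": 0,"ay": 0,"az": -0.149,"dx": 0,"dy": 0,"dz": 0,"gripper": 0}
    - {"ax": 0,"ay": 0,"az": -0.149,"dx": 0,"dy": 0,"dz": 0,"gripper": 0}
    - {"ax": 0,"ay": 0,"az": -0.149,"dx": 0,"dy": 0,"dz": 0,"gripper": 0}
    - {"ax": 0,"ay": 0,"az": -0.149,"dx": 0,"dy": 0,"dz": 0,"gripper": 0}
    - {"ax": 0,"ay": 0,"az": -0.149,"dx": 0,"dy": 0,"dz": 0,"gripper": 0}
    - {"ax": 0,"ay": 0,"az": -0.149,"dx": 0,"dy": 0,"dz": 0,"gripper": 0}
    - {"ax": 0,"ay": 0,"az": -0.149,"dx": 0,"dy": 0,"dz": 0,"gripper": 0}
    - {"ax": 0,"ay": 0,"az": -0.149,"dx": 0,"dy": 0,"dz": 0,"gripper": 0}
    - {"ax": 0,"ay": 0,"az": -0.149,"dx": 0,"dy": 0,"dz": 0,"gripper": 0}
    - {"ax": 0,"ay": 0,"az": -0.149,"dx": 0,"dy": 0,"dz": 0,"gripper": 0}
    - {"ax": 0,"ay": 0,"az": 0,"dx": 0,"dy": 0,"dz": 0,"gripper": 0}

```text
time: 1.35
ee_pos: [174.4, -600.1, 222.3]
ee_rot: [[-0.202, 0.979, -0.0], [0.979, 0.202, 0.0], [0.0, 0.0, -1.0]]
force: [0.3, 0.8, -0.5]
gripper_width: 1.001
grasp_force: 0.0
```

apply_moves:
  moves:
    - {"ax": 0,"ay": 0,"az": 0,"dx": 23.4,"dy": 27.4,"dz": 0,"gripper": 0}
    - {"ax": 0,"ay": 0,"az": 0,"dx": 23.4,"dy": 27.4,"dz": 0,"gripper": 0}
    - {"ax": 0,"ay": 0,"az": 0,"dx": 23.4,"dy": 27.4,"dz": 0,"gripper": 0}
    - {"ax": 0,"ay": 0,"az": 0,"dx": 23.4,"dy": 27.4,"dz": 0,"gripper": 0}
    - {"ax": 0,"ay": 0,"az": 0,"dx": 23.4,"dy": 27.4,"dz": 0,"gripper": 0}
    - {"ax": 0,"ay": 0,"az": 0,"dx": 23.4,"dy": 27.4,"dz": 0,"gripper": 0}
    - {"ax": 0,"ay": 0,"az": 0,"dx": 23.4,"dy": 27.4,"dz": 0,"gripper": 0}
    - {"ax": 0,"ay": 0,"az": 0,"dx": 23.4,"dy": 27.4,"dz": 0,"gripper": 0}
    - {"ax": 0,"ay": 0,"az": 0,"dx": 23.4,"dy": 27.4,"dz": 0,"gripper": 0}
    - {"ax": 0,"ay": 0,"az": 0,"dx": 23.4,"dy": 27.4,"dz": 0,"gripper": 0}
    - {"ax": 0,"ay": 0,"az": 0,"dx": 23.4,"dy": 27.4,"dz": 0,"gripper": 0}
    - {"ax": 0,"ay": 0,"az": 0,"dx": 23.4,"dy": 27.4,"dz": 0,"gripper": 0}
    - {"ax": 0,"ay": 0,"az": 0,"dx": 23.4,"dy": 27.4,"dz": 0,"gripper": 0}
    - {"ax": 0,"ay": 0,"az": 0,"dx": 23.4,"dy": 27.4,"dz": 0,"gripper": 0}
    - {"ax": 0,"ay": 0,"az": 0,"dx": 0,"dy": 0,"dz": 0,"gripper": 0}
    - {"ax": 0,"ay": 0,"az": 0,"dx": 0,"dy": 0,"dz": 0,"gripper": 0}

```text
time: 2.95
ee_pos: [484.6, -201.7, 222.5]
ee_rot: [[-0.2, 0.98, -0.0], [0.98, 0.2, -0.0], [-0.0, -0.0, -1.0]]
force: [-0.8, -0.1, -0.0]
gripper_width: 0.998
grasp_force: 0.0
```

```bash
python3 - <<'E'
from h import *
a=.2016
delta([483.9,-201.6,78],rot([np.cos(a),np.sin(a),0],[0,0,-1]))
E
```

```text
t 2.95 pos [ 484.6 -201.7  222.5] j [-0.54 -0.02  1.79 -0.    1.38 -0.75] F [-0.8 -0.1 -0. ] T [ 0.01 -0.18  0.03] w 86.8 g 0.0
shift(tool) [  0.29  -0.6  144.47] turn [-0.0005  0.0002 -0.0004]
```

apply_moves:
  moves:
    - {"ax": 0,"ay": 0,"az": 0,"dx": 0,"dy": 0,"dz": 24,"gripper": 0}
    - {"ax": 0,"ay": 0,"az": 0,"dx": 0,"dy": 0,"dz": 24,"gripper": 0.3}
    - {"ax": 0,"ay": 0,"az": 0,"dx": 0,"dy": 0,"dz": 24,"gripper": 0.3}
    - {"ax": 0,"ay": 0,"az": 0,"dx": 0,"dy": 0,"dz": 24,"gripper": 0.4}
    - {"ax": 0,"ay": 0,"az": 0,"dx": 0,"dy": 0,"dz": 24,"gripper": 0.4}
    - {"ax": 0,"ay": 0,"az": 0,"dx": 0,"dy": 0,"dz": 24,"gripper": 0.5}
    - {"ax": 0,"ay": 0,"az": 0,"dx": 0,"dy": 0,"dz": 0,"gripper": 0.6}
    - {"ax": 0,"ay": 0,"az": 0,"dx": 0,"dy": 0,"dz": 0,"gripper": 0.6}
  force: 6

```text
time: 3.75
ee_pos: [483.8, -203.1, 78.7]
ee_rot: [[-0.198, 0.98, -0.001], [0.98, 0.198, 0.0], [0.0, -0.001, -1.0]]
force: [1.3, 0.5, 0.5]
gripper_width: 0.456
grasp_force: 0.0
```

```bash
python3 - <<'E'
from h import *
t=cam("top");s=cam("side")
u=[int(k) for k in proj(s,[484,-202,100])[0]]; v=[int(k) for k in proj(t,[484,-202,100])[0]]
f=lambda c,u:cv2.convertScaleAbs(cv2.resize(c["img"][u[1]-35:u[1]+35,u[0]-25:u[0]+25,::-1],(400,560),interpolation=cv2.INTER_CUBIC),alpha=1.6)
cv2.imwrite("pics/close2.png",np.hstack([f(s,u),f(t,v)])); print(u,v)
E
```

```text
[229, 267] [383, 240]
```

View pics/close2.png

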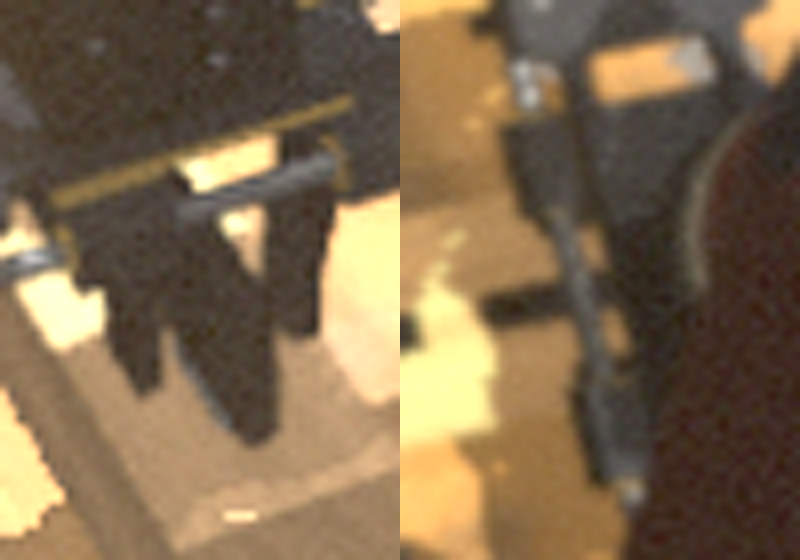

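The key stands between the fingers, both clear of it, with the right finger slightly nearer. I close gently and watch the side force.

apply_moves:
  moves:
    - {"ax": 0,"ay": 0,"az": 0,"dx": 0,"dy": 0,"dz": 0,"gripper": 0.75}
    - {"ax": 0,"ay": 0,"az": 0,"dx": 0,"dy": 0,"dz": 0,"gripper": 0.85}
    - {"ax": 0,"ay": 0,"az": 0,"dx": 0,"dy": 0,"dz": 0,"gripper": 1}
    - {"ax": 0,"ay": 0,"az": 0,"dx": 0,"dy": 0,"dz": 0,"gripper": 1}
    - {"ax": 0,"ay": 0,"az": 0,"dx": 0,"dy": 0,"dz": 0,"gripper": 1}
    - {"ax": 0,"ay": 0,"az": 0,"dx": 0,"dy": 0,"dz": 0,"gripper": 1}
  force: 6

```text
time: 4.45
ee_pos: [484.7, -202.3, 78.9]
ee_rot: [[-0.201, 0.98, 0.0], [0.98, 0.201, -0.0], [-0.0, 0.0, -1.0]]
force: [-1.3, 0.4, 3.4]
gripper_width: 0.138
grasp_force: 6.0
```

apply_moves:
  moves:
    - {"ax": 0,"ay": 0,"az": 0,"dx": 0,"dy": 0,"dz": 0,"gripper": 1}
    - {"ax": 0,"ay": 0,"az": 0,"dx": 0,"dy": 0,"dz": 0,"gripper": 1}
    - {"ax": 0,"ay": 0,"az": 0,"dx": 0,"dy": 0,"dz": -6,"gripper": 1}
    - {"ax": 0,"ay": 0,"az": 0,"dx": 0,"dy": 0,"dz": -10,"gripper": 1}
    - {"ax": 0,"ay": 0,"az": 0,"dx": 0,"dy": 0,"dz": -10,"gripper": 1}
    - {"ax": 0,"ay": 0,"az": 0,"dx": 0,"dy": 0,"dz": -16,"gripper": 1}
    - {"ax": 0,"ay": 0,"az": 0,"dx": 0,"dy": 0,"dz": -16,"gripper": 1}
    - {"ax": 0,"ay": 0,"az": 0,"dx": 0,"dy": 0,"dz": -16,"gripper": 1}
    - {"ax": 0,"ay": 0,"az": 0,"dx": 0,"dy": 0,"dz": -16,"gripper": 1}
    - {"ax": 0,"ay": 0,"az": 0,"dx": 0,"dy": 0,"dz": -20,"gripper": 1}
    - {"ax": 0,"ay": 0,"az": 0,"dx": 0,"dy": 0,"dz": -20,"gripper": 1}
    - {"ax": 0,"ay": 0,"az": 0,"dx": 0,"dy": 0,"dz": 0,"gripper": 1}
    - {"ax": 0,"ay": 0,"az": 0,"dx": 0,"dy": 0,"dz": 0,"gripper": 1}
  force: 60

```text
time: 5.75
ee_pos: [484.7, -202.4, 208.9]
ee_rot: [[-0.201, 0.98, 0.001], [0.98, 0.201, -0.001], [-0.001, 0.001, -1.0]]
force: [-0.6, -0.7, -2.2]
gripper_width: 0.134
grasp_force: 60.0
```

```bash
cat >> h.py <<'E'
BOX=np.array([564.0,104.6,.2375])
RL=R.from_euler("z",BOX[2]).as_matrix()@R.from_euler("y",-20,degrees=True).as_matrix()
LO=np.array([BOX[0],BOX[1],75.])
def lockpose(h,deg,dx=0,dy=0):
    "tool pose with key tip h mm out from barrel end, key y at deg from lock x; tcp is 64 mm above tip"
    a=np.radians(deg); ky=RL@[np.cos(a),np.sin(a),0]; kz=RL[:,2]
    Rm=rot(np.cross(ky,kz),-kz)   # tool y = key x
    return LO+RL@[dx,dy,h+TIP],Rm
TIP=61.5
E
python3 - <<'E'
from h import *
p,Rm=lockpose(40,29.5); print(p,Rm.round(3))
delta(p,Rm)
s=sensors.state(); A=s["ee_rot"]; t=s["ee_pos"]
print("world delta",p-t,"z-turn then tilt:")
# decompose: shift first in current axes
E
```

```text
[530.25943469  96.43246854 170.37880101] [[ 0.679  0.655  0.332]
 [ 0.671 -0.737  0.08 ]
 [ 0.298  0.168 -0.94 ]]
t 5.75 pos [ 484.7 -202.4  208.9] j [-0.55 -0.01  1.8   0.    1.35 -0.75] F [-0.6 -0.7 -2.2] T [-0.02 -0.06  0.04] w 11.6 g 60.0
shift(tool) [283.63 104.58  38.41] turn [-0.3103  0.1895  1.0099]
world delta [ 45.59668364 298.81855871 -38.55261251] z-turn then tilt:
```

apply_moves:
  moves:
    - {"ax": 0,"ay": 0,"az": 0,"dx": 28.4,"dy": 10.5,"dz": 0,"gripper": 1}
    - {"ax": 0,"ay": 0,"az": 0,"dx": 28.4,"dy": 10.5,"dz": 0,"gripper": 1}
    - {"ax": 0,"ay": 0,"az": 0,"dx": 28.4,"dy": 10.5,"dz": 0,"gripper": 1}
    - {"ax": 0,"ay": 0,"az": 0,"dx": 28.4,"dy": 10.5,"dz": 0,"gripper": 1}
    - {"ax": 0,"ay": 0,"az": 0,"dx": 28.4,"dy": 10.5,"dz": 0,"gripper": 1}
    - {"ax": 0,"ay": 0,"az": 0,"dx": 28.4,"dy": 10.5,"dz": 0,"gripper": 1}
    - {"ax": 0,"ay": 0,"az": 0,"dx": 28.4,"dy": 10.5,"dz": 0,"gripper": 1}
    - {"ax": 0,"ay": 0,"az": 0,"dx": 28.4,"dy": 10.5,"dz": 0,"gripper": 1}
    - {"ax": 0,"ay": 0,"az": 0,"dx": 28.4,"dy": 10.5,"dz": 0,"gripper": 1}
    - {"ax": 0,"ay": 0,"az": 0,"dx": 28.4,"dy": 10.5,"dz": 0,"gripper": 1}
    - {"ax": 0,"ay": 0,"az": 0,"dx": 0,"dy": 0,"dz": 0,"gripper": 1}

```text
time: 6.85
ee_pos: [529.5, 100.1, 206.8]
ee_rot: [[-0.204, 0.979, -0.003], [0.979, 0.204, 0.001], [0.002, -0.002, -1.0]]
force: [0.7, -0.7, 0.2]
gripper_width: 0.131
grasp_force: 60.0
```

apply_moves:
  moves:
    - {"ax": -0.0388,"ay": 0.0237,"az": 0.1262,"dx": 0,"dy": 0,"dz": 0,"gripper": 1}
    - {"ax": -0.0388,"ay": 0.0237,"az": 0.1262,"dx": 0,"dy": 0,"dz": 0,"gripper": 1}
    - {"ax": -0.0388,"ay": 0.0237,"az": 0.1262,"dx": 0,"dy": 0,"dz": 0,"gripper": 1}
    - {"ax": -0.0388,"ay": 0.0237,"az": 0.1262,"dx": 0,"dy": 0,"dz": 0,"gripper": 1}
    - {"ax": -0.0388,"ay": 0.0237,"az": 0.1262,"dx": 0,"dy": 0,"dz": 0,"gripper": 1}
    - {"ax": -0.0388,"ay": 0.0237,"az": 0.1262,"dx": 0,"dy": 0,"dz": 0,"gripper": 1}
    - {"ax": -0.0388,"ay": 0.0237,"az": 0.1262,"dx": 0,"dy": 0,"dz": 0,"gripper": 1}
    - {"ax": -0.0388,"ay": 0.0237,"az": 0.1262,"dx": 0,"dy": 0,"dz": 0,"gripper": 1}
    - {"ax": 0,"ay": 0,"az": 0,"dx": 0,"dy": 0,"dz": 0,"gripper": 1}
    - {"ax": 0,"ay": 0,"az": 0,"dx": 0,"dy": 0,"dz": 0,"gripper": 1}

```text
time: 7.85
ee_pos: [529.7, 96.6, 207.7]
ee_rot: [[0.678, 0.657, 0.33], [0.674, -0.735, 0.081], [0.295, 0.167, -0.941]]
force: [0.2, 0.2, -0.4]
gripper_width: 0.131
grasp_force: 60.0
```

```bash
python3 - <<'E'
from h import *
p,Rm=lockpose(12,29.5); delta(p,Rm)
E
```

```text
t 7.85 pos [529.7  96.6 207.7] j [-0.02 -0.26  2.07  0.11  1.    0.75] F [ 0.2  0.2 -0.4] T [-0.14  0.22 -0.04] w 11.4 g 60.0
shift(tool) [-10.69  -5.67  63.3 ] turn [-0.0024  0.0019  0.0032]
```

apply_moves:
  moves:
    - {"ax": 0,"ay": 0,"az": 0,"dx": -2.7,"dy": -1.4,"dz": 12.6,"gripper": 1}
    - {"ax": 0,"ay": 0,"az": 0,"dx": -2.7,"dy": -1.4,"dz": 12.6,"gripper": 1}
    - {"ax": 0,"ay": 0,"az": 0,"dx": -2.7,"dy": -1.4,"dz": 12.6,"gripper": 1}
    - {"ax": 0,"ay": 0,"az": 0,"dx": -2.6,"dy": -1.5,"dz": 12.6,"gripper": 1}
    - {"ax": 0,"ay": 0,"az": 0,"dx": 0,"dy": 0,"dz": 12.6,"gripper": 1}
    - {"ax": 0,"ay": 0,"az": 0,"dx": 0,"dy": 0,"dz": 0,"gripper": 1}
    - {"ax": 0,"ay": 0,"az": 0,"dx": 0,"dy": 0,"dz": 0,"gripper": 1}

```text
time: 8.55
ee_pos: [540.2, 99.2, 144.7]
ee_rot: [[0.679, 0.655, 0.33], [0.671, -0.737, 0.081], [0.297, 0.167, -0.94]]
force: [0.3, -0.6, -0.2]
gripper_width: 0.134
grasp_force: 60.0
```

```bash
python3 - <<'E'
from h import *
p,Rm=lockpose(12,29.5); delta(p,Rm)
t=cam("top");s=cam("side"); st=sensors.state()
tip=st["ee_pos"]+st["ee_rot"]@[0,0,62]
for n,c in(("top",t),("side",s)): print(n,"lock",proj(c,LO)[0].round(1),"tip pred",proj(c,tip)[0].round(1), "blade top",proj(c,st["ee_pos"]+st["ee_rot"]@[0,0,17.])[0].round(1))
u=[int(k) for k in proj(s,LO)[0]]; v=[int(k) for k in proj(t,LO)[0]]
f=lambda c,u:cv2.convertScaleAbs(cv2.resize(c["img"][u[1]-36:u[1]+24,u[0]-20:u[0]+20,::-1],(400,600),interpolation=cv2.INTER_CUBIC),alpha=1.6)
cv2.imwrite("pics/tip.png",np.hstack([f(s,u),f(t,v)])); print(u,v)
E
```

```text
t 8.55 pos [540.2  99.2 144.7] j [-0.02 -0.16  2.11  0.11  0.86  0.74] F [ 0.3 -0.6 -0.2] T [-0.07  0.16  0.03] w 11.6 g 60.0
shift(tool) [-0.95 -0.08  0.31] turn [-0.002   0.0009  0.0001]
top lock [259.2 210. ] tip pred [259.3 210.4] blade top [260.8 214. ]
side lock [233.9 190.1] tip pred [232.9 186.6] blade top [227.4 175.3]
[233, 190] [259, 210]
```

View pics/tip.png

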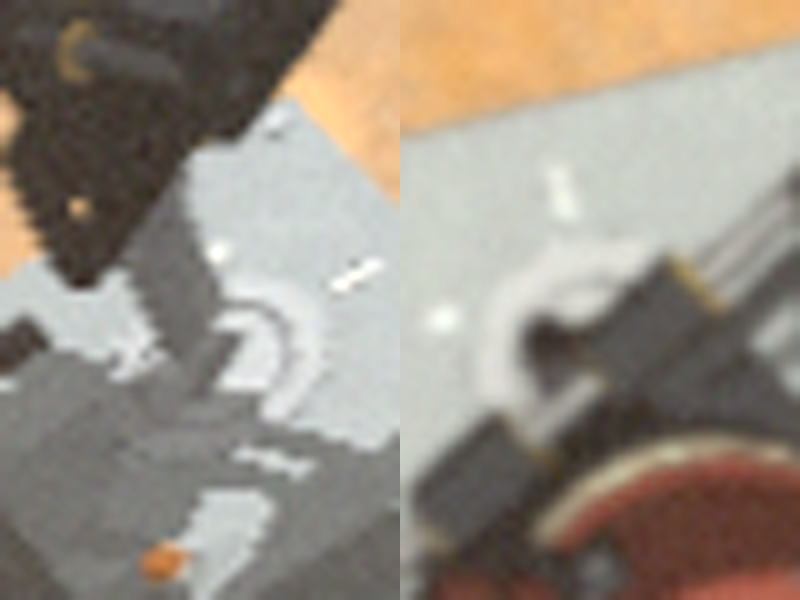

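Side view: the blade tip hangs just over the slot at about (233,188), as predicted, and the slot's dark strip runs along its right side. The tip lines up within about a millimetre or two, so I lower it gently and feel.

apply_moves:
  moves:
    - {"ax": 0,"ay": 0,"az": 0,"dx": -0.5,"dy": 0,"dz": 3,"gripper": 1}
    - {"ax": 0,"ay": 0,"az": 0,"dx": 0,"dy": 0,"dz": 3,"gripper": 1}
    - {"ax": 0,"ay": 0,"az": 0,"dx": 0,"dy": 0,"dz": 3,"gripper": 1}
    - {"ax": 0,"ay": 0,"az": 0,"dx": 0,"dy": 0,"dz": 2,"gripper": 1}
    - {"ax": 0,"ay": 0,"az": 0,"dx": 0,"dy": 0,"dz": 2,"gripper": 1}
    - {"ax": 0,"ay": 0,"az": 0,"dx": 0,"dy": 0,"dz": 0,"gripper": 1}

```text
time: 9.25
ee_pos: [544.0, 99.9, 132.4]
ee_rot: [[0.679, 0.655, 0.331], [0.671, -0.737, 0.081], [0.297, 0.167, -0.94]]
force: [1.0, 0.5, -0.4]
gripper_width: 0.132
grasp_force: 60.0
```

```bash
cat > st.py <<'E'
from h import *
import sys
p,Rm=lockpose(0,float(sys.argv[1]) if len(sys.argv)>1 else 29.5); s=sensors.state(); 
q=RL.T@(s["ee_pos"]+s["ee_rot"]@[0,0,62]-LO); print("tip in lock frame",q.round(2),"F lock",(RL.T@s["force"]).round(1),"F tool",(np.array(s["ee_rot"]).T@s["force"]).round(1))
delta(p,Rm)
E
python3 st.py
```

```text
tip in lock frame [ 0.27  0.19 -1.05] F lock [ 0.9  0.3 -0.7] F tool [0.9 0.2 0.7]
t 9.25 pos [544.   99.9 132.4] j [-0.02 -0.13  2.11  0.12  0.83  0.74] F [ 1.   0.5 -0.4] T [-0.07  0.27  0.02] w 11.5 g 60.0
shift(tool) [-0.37 -0.07 -0.55] turn [-0.0016  0.0007 -0.0002]
```

apply_moves:
  moves:
    - {"ax": 0,"ay": 0,"az": 0,"dx": 0,"dy": 0,"dz": 1,"gripper": 1}
    - {"ax": 0,"ay": 0,"az": 0,"dx": 0,"dy": 0,"dz": 1,"gripper": 1}
    - {"ax": 0,"ay": 0,"az": 0,"dx": 0,"dy": 0,"dz": 1,"gripper": 1}
    - {"ax": 0,"ay": 0,"az": 0,"dx": 0,"dy": 0,"dz": 0,"gripper": 1}

```text
time: 9.65
ee_pos: [545.2, 100.1, 129.9]
ee_rot: [[0.679, 0.655, 0.331], [0.671, -0.737, 0.081], [0.297, 0.167, -0.94]]
force: [-0.2, 0.5, -0.3]
gripper_width: 0.136
grasp_force: 60.0
```

```bash
python3 st.py
```

```text
tip in lock frame [ 0.51  0.17 -3.83] F lock [-0.2  0.5 -0.3] F tool [ 0.1 -0.6  0.3]
t 9.65 pos [545.2 100.1 129.9] j [-0.01 -0.12  2.11  0.12  0.82  0.74] F [-0.2  0.5 -0.3] T [-0.11  0.21  0.03] w 11.8 g 60.0
shift(tool) [-0.55 -0.19 -3.33] turn [-0.0013  0.0003 -0.0001]
```

apply_moves:
  moves:
    - {"ax": 0,"ay": 0,"az": 0,"dx": 0,"dy": 0,"dz": 1,"gripper": 1}
    - {"ax": 0,"ay": 0,"az": 0,"dx": 0,"dy": 0,"dz": 1,"gripper": 1}
    - {"ax": 0,"ay": 0,"az": 0,"dx": 0,"dy": 0,"dz": 1,"gripper": 1}
    - {"ax": 0,"ay": 0,"az": 0,"dx": 0,"dy": 0,"dz": 1,"gripper": 1}
    - {"ax": 0,"ay": 0,"az": 0,"dx": 0,"dy": 0,"dz": 0,"gripper": 1}

```text
time: 10.15
ee_pos: [546.4, 100.5, 126.0]
ee_rot: [[0.679, 0.655, 0.331], [0.671, -0.737, 0.081], [0.297, 0.167, -0.94]]
force: [-0.3, 0.1, -1.3]
gripper_width: 0.135
grasp_force: 60.0
```

```bash
python3 st.py
```

```text
tip in lock frame [ 0.39  0.17 -7.9 ] F lock [-0.6  0.2 -1.1] F tool [-0.5 -0.5  1.1]
t 10.15 pos [546.4 100.5 126. ] j [-0.01 -0.11  2.11  0.12  0.82  0.74] F [-0.3  0.1 -1.3] T [-0.07  0.26 -0.01] w 11.8 g 60.0
shift(tool) [-0.46 -0.14 -7.39] turn [-0.0015  0.0005 -0.0001]
```

The tip is 8 mm in with no resistance. I go on in steps.

apply_moves:
  moves:
    - {"ax": 0,"ay": 0,"az": 0,"dx": 0,"dy": 0,"dz": 2,"gripper": 1}
    - {"ax": 0,"ay": 0,"az": 0,"dx": 0,"dy": 0,"dz": 2,"gripper": 1}
    - {"ax": 0,"ay": 0,"az": 0,"dx": 0,"dy": 0,"dz": 2,"gripper": 1}
    - {"ax": 0,"ay": 0,"az": 0,"dx": 0,"dy": 0,"dz": 2,"gripper": 1}
    - {"ax": 0,"ay": 0,"az": 0,"dx": 0,"dy": 0,"dz": 2,"gripper": 1}
    - {"ax": 0,"ay": 0,"az": 0,"dx": 0,"dy": 0,"dz": 2,"gripper": 1}
    - {"ax": 0,"ay": 0,"az": 0,"dx": 0,"dy": 0,"dz": 0,"gripper": 1}

```text
time: 10.85
ee_pos: [550.3, 101.4, 114.5]
ee_rot: [[0.679, 0.655, 0.331], [0.671, -0.737, 0.081], [0.297, 0.167, -0.94]]
force: [-0.5, -0.3, -1.4]
gripper_width: 0.131
grasp_force: 60.0
```

```bash
python3 st.py
```

```text
tip in lock frame [  0.26   0.17 -20.05] F lock [-1.  -0.2 -1.1] F tool [-1.  -0.3  1.1]
t 10.85 pos [550.3 101.4 114.5] j [-0.01 -0.08  2.1   0.12  0.79  0.74] F [-0.5 -0.3 -1.4] T [-0.1   0.25 -0.02] w 11.4 g 60.0
shift(tool) [ -0.37  -0.11 -19.55] turn [-0.0016  0.0007 -0.0001]
```

apply_moves:
  moves:
    - {"ax": 0,"ay": 0,"az": 0,"dx": 0,"dy": 0,"dz": 2,"gripper": 1}
    - {"ax": 0,"ay": 0,"az": 0,"dx": 0,"dy": 0,"dz": 2,"gripper": 1}
    - {"ax": 0,"ay": 0,"az": 0,"dx": 0,"dy": 0,"dz": 2,"gripper": 1}
    - {"ax": 0,"ay": 0,"az": 0,"dx": 0,"dy": 0,"dz": 2,"gripper": 1}
    - {"ax": 0,"ay": 0,"az": 0,"dx": 0,"dy": 0,"dz": 2,"gripper": 1}
    - {"ax": 0,"ay": 0,"az": 0,"dx": 0,"dy": 0,"dz": 2,"gripper": 1}
    - {"ax": 0,"ay": 0,"az": 0,"dx": 0,"dy": 0,"dz": 2,"gripper": 1}
    - {"ax": 0,"ay": 0,"az": 0,"dx": 0,"dy": 0,"dz": 2,"gripper": 1}
    - {"ax": 0,"ay": 0,"az": 0,"dx": 0,"dy": 0,"dz": 2,"gripper": 1}
    - {"ax": 0,"ay": 0,"az": 0,"dx": 0,"dy": 0,"dz": 2,"gripper": 1}
    - {"ax": 0,"ay": 0,"az": 0,"dx": 0,"dy": 0,"dz": 1,"gripper": 1}
    - {"ax": 0,"ay": 0,"az": 0,"dx": 0,"dy": 0,"dz": 0,"gripper": 1}

```text
time: 12.05
ee_pos: [557.4, 103.2, 95.0]
ee_rot: [[0.679, 0.655, 0.331], [0.671, -0.737, 0.081], [0.297, 0.167, -0.94]]
force: [0.5, 0.2, -0.9]
gripper_width: 0.132
grasp_force: 60.0
```

```bash
python3 st.py
```

```text
tip in lock frame [  0.4    0.21 -40.9 ] F lock [ 0.2  0.1 -1. ] F tool [0.2 0.  1. ]
t 12.05 pos [557.4 103.2  95. ] j [-0.01 -0.03  2.1   0.12  0.74  0.73] F [ 0.5  0.2 -0.9] T [-0.07  0.23 -0.03] w 11.5 g 60.0
shift(tool) [ -0.5   -0.16 -40.4 ] turn [-0.0014  0.0005 -0.    ]
```

apply_moves:
  moves:
    - {"ax": 0,"ay": 0,"az": 0,"dx": 0,"dy": 0,"dz": 1,"gripper": 1}
    - {"ax": 0,"ay": 0,"az": 0,"dx": 0,"dy": 0,"dz": 1,"gripper": 1}
    - {"ax": 0,"ay": 0,"az": 0,"dx": 0,"dy": 0,"dz": 1,"gripper": 1}
    - {"ax": 0,"ay": 0,"az": 0,"dx": 0,"dy": 0,"dz": 0.5,"gripper": 1}
    - {"ax": 0,"ay": 0,"az": 0,"dx": 0,"dy": 0,"dz": 0.5,"gripper": 1}
    - {"ax": 0,"ay": 0,"az": 0,"dx": 0,"dy": 0,"dz": 0,"gripper": 1}

```text
time: 12.65
ee_pos: [558.8, 103.4, 91.4]
ee_rot: [[0.679, 0.655, 0.331], [0.671, -0.737, 0.081], [0.297, 0.167, -0.94]]
force: [-0.7, -0.0, -0.4]
gripper_width: 0.134
grasp_force: 60.0
```

```bash
python3 st.py
```

```text
tip in lock frame [  0.53   0.15 -44.77] F lock [-0.7  0.2 -0.1] F tool [-0.6 -0.5  0.1]
t 12.65 pos [558.8 103.4  91.4] j [-0.01 -0.03  2.1   0.12  0.74  0.73] F [-0.7 -0.  -0.4] T [-0.13  0.24 -0.01] w 11.7 g 60.0
shift(tool) [ -0.57  -0.26 -44.27] turn [-0.0012  0.0003 -0.0001]
```

apply_moves:
  moves:
    - {"ax": 0,"ay": 0,"az": 0,"dx": 0,"dy": 0,"dz": 0.5,"gripper": 1}
    - {"ax": 0,"ay": 0,"az": 0,"dx": 0,"dy": 0,"dz": 0.5,"gripper": 1}
    - {"ax": 0,"ay": 0,"az": 0,"dx": 0,"dy": 0,"dz": 0,"gripper": 1}

```text
time: 12.95
ee_pos: [559.0, 103.5, 91.2]
ee_rot: [[0.679, 0.655, 0.331], [0.671, -0.737, 0.081], [0.297, 0.167, -0.94]]
force: [-7.3, -1.9, 8.0]
gripper_width: 0.134
grasp_force: 60.0
```

apply_moves:
  moves:
    - {"ax": 0,"ay": 0,"az": 0,"dx": 0,"dy": 0,"dz": 0.5,"gripper": 1}
    - {"ax": 0,"ay": 0,"az": 0,"dx": 0,"dy": 0,"dz": 0.5,"gripper": 1}
    - {"ax": 0,"ay": 0,"az": 0,"dx": 0,"dy": 0,"dz": 0,"gripper": 1}

```text
time: 13.25
ee_pos: [559.1, 103.5, 91.1]
ee_rot: [[0.679, 0.656, 0.331], [0.672, -0.736, 0.081], [0.297, 0.167, -0.94]]
force: [-15.6, -2.9, 18.9]
gripper_width: 0.134
grasp_force: 60.0
```

```bash
python3 st.py
```

```text
tip in lock frame [  0.7    0.17 -45.14] F lock [-8.5  0.9 23.2] F tool [ -6.9  -5.  -23.2]
t 13.25 pos [559.1 103.5  91.1] j [-0.01 -0.02  2.1   0.12  0.74  0.73] F [-15.6  -2.9  18.9] T [-0.35  1.79  0.01] w 11.7 g 60.0
shift(tool) [ -0.81  -0.38 -44.64] turn [-0.0018  0.0011  0.0007]
```

The key is fully home: the shoulder seated at 45 mm with 23 N of push. I ease the push and then turn clockwise.

apply_moves:
  moves:
    - {"ax": 0,"ay": 0,"az": 0,"dx": -0.6,"dy": -0.3,"dz": -1,"gripper": 1}
    - {"ax": 0,"ay": 0,"az": 0,"dx": 0,"dy": 0,"dz": 0,"gripper": 1}
    - {"ax": 0,"ay": 0,"az": 0,"dx": 0,"dy": 0,"dz": 0,"gripper": 1}
    - {"ax": 0,"ay": 0,"az": 0.05,"dx": 0,"dy": 0,"dz": 0,"gripper": 1}
    - {"ax": 0,"ay": 0,"az": 0.05,"dx": 0,"dy": 0,"dz": 0,"gripper": 1}
    - {"ax": 0,"ay": 0,"az": 0.05,"dx": 0,"dy": 0,"dz": 0,"gripper": 1}
    - {"ax": 0,"ay": 0,"az": 0.05,"dx": 0,"dy": 0,"dz": 0,"gripper": 1}
    - {"ax": 0,"ay": 0,"az": 0.05,"dx": 0,"dy": 0,"dz": 0,"gripper": 1}
    - {"ax": 0,"ay": 0,"az": 0,"dx": 0,"dy": 0,"dz": 0,"gripper": 1}

```text
time: 14.15
ee_pos: [559.1, 103.3, 91.2]
ee_rot: [[0.82, 0.466, 0.332], [0.467, -0.881, 0.081], [0.331, 0.089, -0.94]]
force: [-4.7, -1.6, 7.6]
gripper_width: 0.138
grasp_force: 60.0
```

```bash
python3 st.py 0
```

```text
tip in lock frame [  0.78  -0.05 -44.99] F lock [-2.  -0.4  8.8] F tool [-2.1 -0.1 -8.8]
t 14.15 pos [559.1 103.3  91.2] j [-0.01 -0.03  2.1   0.12  0.73  0.98] F [-4.7 -1.6  7.6] T [-0.17  0.69  0.06] w 12.0 g 60.0
shift(tool) [ -0.7   -0.3  -44.49] turn [-0.0005 -0.0003  0.2639]
```

apply_moves:
  moves:
    - {"ax": 0,"ay": 0,"az": 0.05,"dx": 0,"dy": 0,"dz": 0,"gripper": 1}
    - {"ax": 0,"ay": 0,"az": 0.05,"dx": 0,"dy": 0,"dz": 0,"gripper": 1}
    - {"ax": 0,"ay": 0,"az": 0.05,"dx": 0,"dy": 0,"dz": 0,"gripper": 1}
    - {"ax": 0,"ay": 0,"az": 0.05,"dx": 0,"dy": 0,"dz": 0,"gripper": 1}
    - {"ax": 0,"ay": 0,"az": 0.05,"dx": 0,"dy": 0,"dz": 0,"gripper": 1}
    - {"ax": 0,"ay": 0,"az": 0.04,"dx": 0,"dy": 0,"dz": 0,"gripper": 1}
    - {"ax": 0,"ay": 0,"az": 0,"dx": 0,"dy": 0,"dz": 0,"gripper": 1}
    - {"ax": 0,"ay": 0,"az": 0,"dx": 0,"dy": 0,"dz": 0,"gripper": 1}

```text
time: 14.95
ee_pos: [559.2, 103.0, 91.3]
ee_rot: [[0.919, 0.213, 0.333], [0.197, -0.977, 0.081], [0.342, -0.009, -0.94]]
force: [-6.1, -2.6, 7.4]
gripper_width: 0.135
grasp_force: 60.0
```

```bash
python3 st.py 0
```

```text
tip in lock frame [  0.81  -0.38 -44.98] F lock [-3.6 -1.1  9.2] F tool [-3.6  1.2 -9.2]
t 14.95 pos [559.2 103.   91.3] j [-0.01 -0.03  2.1   0.12  0.73  1.27] F [-6.1 -2.6  7.4] T [-0.37  0.7  -0.06] w 11.7 g 60.0
shift(tool) [ -0.79  -0.37 -44.48] turn [-0.0001 -0.0003 -0.0248]
```

apply_moves:
  moves:
    - {"ax": 0,"ay": 0,"az": 0.03,"dx": 0,"dy": 0,"dz": 0,"gripper": 1}
    - {"ax": 0,"ay": 0,"az": 0.03,"dx": 0,"dy": 0,"dz": 0,"gripper": 1}
    - {"ax": 0,"ay": 0,"az": 0,"dx": 0,"dy": 0,"dz": 0,"gripper": 1}
    - {"ax": 0,"ay": 0,"az": 0,"dx": 0,"dy": 0,"dz": 0,"gripper": 1}

```text
time: 15.35
ee_pos: [559.2, 103.0, 91.2]
ee_rot: [[0.93, 0.157, 0.333], [0.138, -0.987, 0.081], [0.341, -0.029, -0.94]]
force: [-5.1, -2.5, 7.3]
gripper_width: 0.136
grasp_force: 60.0
```

```bash
python3 st.py 0; python3 - <<'E'
from h import *
s=sensors.state(); print("T lock",(RL.T@s["torque"]).round(2))
t=cam("top");c=cam("side")
u=[int(k) for k in proj(c,LO)[0]]; v=[int(k) for k in proj(t,LO)[0]]
f=lambda c,u:cv2.convertScaleAbs(cv2.resize(c["img"][u[1]-36:u[1]+24,u[0]-20:u[0]+20,::-1],(400,600),interpolation=cv2.INTER_CUBIC),alpha=1.6)
cv2.imwrite("pics/on.png",np.hstack([f(c,u),f(t,v)]))
E
```

```text
tip in lock frame [  0.79  -0.45 -44.99] F lock [-2.7 -1.2  8.7] F tool [-2.6  1.4 -8.7]
t 15.35 pos [559.2 103.   91.2] j [-0.01 -0.03  2.1   0.12  0.73  1.33] F [-5.1 -2.5  7.3] T [-0.36  0.66 -0.  ] w 11.8 g 60.0
shift(tool) [ -0.8   -0.39 -44.49] turn [-0.     -0.0003 -0.0847]
T lock [-0.18  0.73  0.07]
```

View pics/on.png

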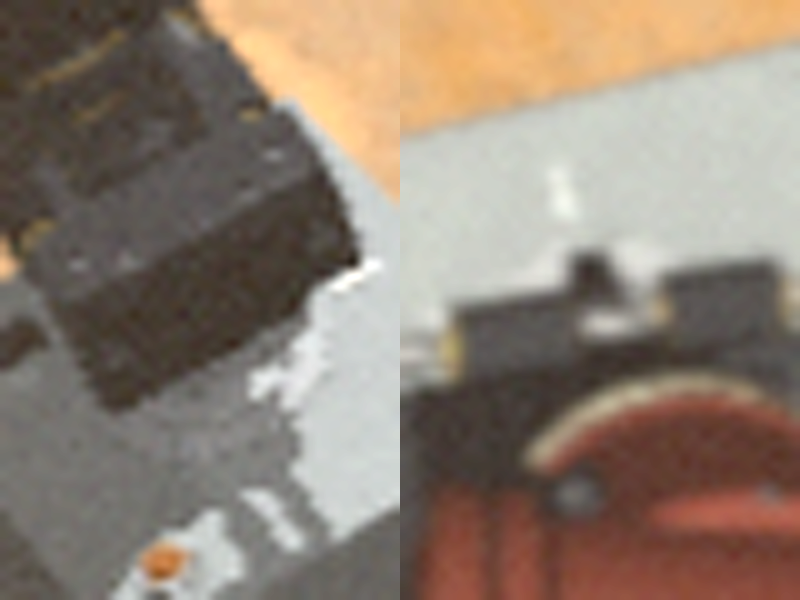

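The key now points at the on bar, its wing aligned up the slope in the top view at about (590,270), and it measures about 5° past on. That allows for the play, so the barrel should be at on. I release and back off.

apply_moves:
  moves:
    - {"ax": 0,"ay": 0,"az": 0,"dx": 0,"dy": 0,"dz": -0.5,"gripper": 1}
    - {"ax": 0,"ay": 0,"az": 0,"dx": 0,"dy": 0,"dz": 0,"gripper": 0.8}
    - {"ax": 0,"ay": 0,"az": 0,"dx": 0,"dy": 0,"dz": 0,"gripper": 0.6}
    - {"ax": 0,"ay": 0,"az": 0,"dx": 0,"dy": 0,"dz": 0,"gripper": 0.5}
    - {"ax": 0,"ay": 0,"az": 0,"dx": 0,"dy": 0,"dz": 0,"gripper": 0.5}
    - {"ax": 0,"ay": 0,"az": 0,"dx": 0,"dy": 0,"dz": 0,"gripper": 0.5}
    - {"ax": 0,"ay": 0,"az": 0,"dx": 0,"dy": 0,"dz": -5,"gripper": 0.5}
    - {"ax": 0,"ay": 0,"az": 0,"dx": 0,"dy": 0,"dz": -10,"gripper": 0.5}
    - {"ax": 0,"ay": 0,"az": 0,"dx": 0,"dy": 0,"dz": -20,"gripper": 0.5}
    - {"ax": 0,"ay": 0,"az": 0,"dx": 0,"dy": 0,"dz": -30,"gripper": 0.5}
    - {"ax": 0,"ay": 0,"az": 0,"dx": 0,"dy": 0,"dz": -30,"gripper": 0.5}
    - {"ax": 0,"ay": 0,"az": 0,"dx": 0,"dy": 0,"dz": -30,"gripper": 0.5}
    - {"ax": 0,"ay": 0,"az": 0,"dx": 0,"dy": 0,"dz": -30,"gripper": 0.5}
    - {"ax": 0,"ay": 0,"az": 0,"dx": 0,"dy": 0,"dz": 0,"gripper": 0.5}
    - {"ax": 0,"ay": 0,"az": 0,"dx": 0,"dy": 0,"dz": 0,"gripper": 0.5}
  force: 10

```text
time: 16.95
ee_pos: [507.4, 90.6, 238.0]
ee_rot: [[0.929, 0.157, 0.334], [0.138, -0.987, 0.081], [0.343, -0.029, -0.939]]
force: [0.1, 0.6, -0.6]
gripper_width: 0.502
grasp_force: 0.0
```

```bash
python3 - <<'E'
from h import *
t=cam("top");c=cam("side")
kz=RL[:,2]
print("side home bow",proj(c,LO+32*kz)[0].round(1),"bow top ends",proj(c,[LO+58*kz+RL[:,0]*32,LO+58*kz-RL[:,0]*32]).round(1).tolist(),"top",proj(t,[LO+58*kz+RL[:,0]*32,LO+58*kz-RL[:,0]*32]).round(1).tolist())
u=[int(k) for k in proj(c,LO)[0]]; v=[int(k) for k in proj(t,LO)[0]]; print(u,v)
f=lambda c,u:cv2.convertScaleAbs(cv2.resize(c["img"][u[1]-36:u[1]+24,u[0]-20:u[0]+20,::-1],(400,600),interpolation=cv2.INTER_CUBIC),alpha=1.6)
cv2.imwrite("pics/end.png",np.hstack([f(c,u),f(t,v)]))
E
```

```text
side home bow [230.1 182.2] bow top ends [[237.0, 169.2], [216.7, 182.1]] top [[258.1, 202.1], [264.0, 227.3]]
[233, 190] [259, 210]
```

View pics/end.png

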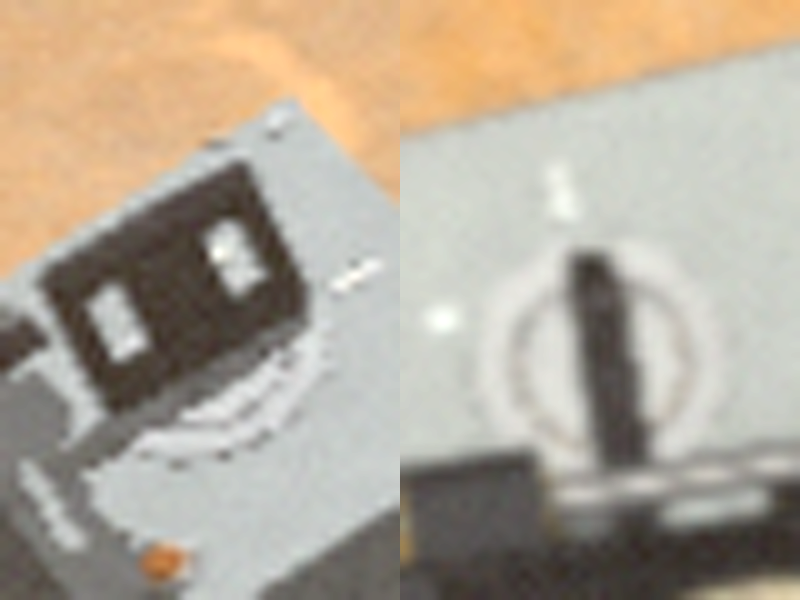

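The key stands home in the switch. Its bow's top edge in the side view runs from (217.5,181) to (237.5,170.5), and I predicted (217,182) to (237,169). In the top view it points at the on bar within about 4°, and the gripper is clear.

```bash
python3 -c "
from plant import job; print(job.job_done())"
```

```text
the job is handed in; nothing more can be done
None
```

The kiln key is fully home in the switch, turned clockwise to about 4–5° past on, and released. I did not feel the stop. The other key, jar and pot were not touched, and the job is handed in at about 17 s with no verdict returned.

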